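# Find the worn shock mount and push its tag down

## Robot

A 6-joint arm with a two-finger parallel gripper is mounted at the origin on the work surface. World frame = base frame: x ahead of the robot, y to its left, z up, the work surface at z = 0. Lengths are in m, angles in degrees, forces in N, time in s.
With the tool pointing down it reaches from about 0.375 to 0.9 m from the base axis. Payload 3.1 kg.
Tool frame: the origin (TCP) lies at the very end of the fingers, on their centre line; the grasp point (between the pads) lies 19 mm behind it; z points along the fingers, x is the direction in which the jaws open and shut, and the axes are right-handed (so a half turn about z gives the same grasp; the last joint's range is limited). The gripper opens to 87 mm and grips with 3 to 60 N. Pads are 19 mm wide; open, the fingers measure 117 mm over their backs; the gripper's body (75 mm by 190 mm) begins 51 mm behind the grasp point.
Start: joints at [-78.409, 30.224, 82.088, -0, 67.689, -10.227], TCP at [0.232, -0.58, 0.186] pointing down, gripper open.
Joint ranges: [-176.69, 176.69], [-43.24, 126.21], [12.49, 139.97], [-82, 262], [0, 151.66], [-163.58, 163.58]. Speed limits (degrees/s): [159.86, 159.86, 180, 180, 180, 180].

## Interface

Orientations are given as a 3x3 rotation matrix whose columns are the frame's x, y, z axes.
In Python, from rig import read_state, capture, bot gives the robot as it stands.
- The arm moves only by the shell command python3 -m crank 'ROWS' [OPENING]. ROWS is JSON, a list of rows, each a list of 2 entries, a list of its own where there are three numbers: the shift along the tool's x, y, z in cm, then the turn, a rotation vector about the tool's x, y, z in rad. In form: [[[dx, dy, dz], [wx, wy, wz]], ...]. A call has 1 to 12 rows; each row shifts and turns the commanded pose from where the row before left it, along the tool's axes as they then stand; what a row does not reach is not made up. A row lasts 1/10 s, in which the tool goes at most 50 mm and 8.59 degrees, less where a joint would pass 70% of its speed; a pose out of reach is approached as far as the arm can. A call with a gripper value outside its range is refused whole. OPENING is the closure, from -1 (fully open) to 1 (shut), set as the call begins (- or left out, the last holds). The fingers move at their own pace and stop on an object; the grip force is fixed at half the most. Time passes only in rows, so rows that do not move let the fingers close. It gives the time, the measured TCP pose, the force and the opening at its end, in the units of the state.
- read_state(): the state, without advancing time (a new reading comes with each control period).
- capture(name): name is "scene" or "top"; returns a dict with "pixels" (480x640x3 uint8, red, green, blue), "camera_matrix" (3x3 intrinsics, pixels), "R" (3x3) and "t" (3): a world point X has camera coordinates R X + t. Camera axes: x right, y down, z forward; pixel columns grow to the right and rows downward; lengths in m; the calibration is good to about 2 mm. A picture is of the moment at which its call begins. There is no depth.
- bot.hand_in(): hands the job in, once; it reports no verdict.
The state is a dict: "time_s": time; "joint_positions": joint angles; "qvel": joint speeds; "tau": joint torques, N m; "position": TCP position; "tcp_rot": TCP orientation; "force": force on the tool from outside, world axes, zero at the start; "moment": the same for the moment, N m; "opening": opening from 0.0 (shut) to 1.0 (fully open).
Only numpy, scipy, OpenCV 4.12 (cv2) and the standard library are available. Lean on these libraries where they do the work, as an engineer would, in place of code of your own. Each camera call takes 0.05 s, during which the arm holds its last target.

## Task

One of the three shock mounts on the bench has gone soft. Press each mount's round rubber pad down a few millimetres and let it spring back, one at a time from the robot's left (+y) to its right, to feel which is softest; then push that mount's tag fully down to mark it, leaving the other two tags up. Leave the mounts standing where they are and the things around them undisturbed: nothing is to be lifted.

Things in the scene. Friction and masses are not known exactly. Their poses are not given: they have to be found in the camera images.
- mount_a: One of three shock mounts that look exactly alike, 0.8 kg, standing loose on the bench: a flat steel base plate 120 x 70 x 8 mm with a round spring-borne pad at one end and a tag on a small post at the other. Origin: centre of the plate's underside, on the bench; x along the plate from the tag end to the pad end (pad axis at x = +25 mm, tag axis at x = -37 mm), z up. Any of the three may be the softest, and in any place.
- pad_a_top (a point): Centre of the top face of mount_a's pad: a round black rubber disc, 54 mm across, top 50 mm above the bench when free.
- pad_a (a joint): How far mount_a's pad is pressed straight down, m: 0 free, 0.016 at its stop. The force grows evenly with depth, at a different rate in each mount, and the pad springs back when released. Under a push of 5 N the softest sinks about 12 mm and the other two 4 to 8 mm; left free, each rests well under 0.5 mm down by its own weight.
- tag_a_top (a point): Centre of the top face of mount_a's tag: a plain aluminium plate 30 (along the base) x 34 x 5 mm on a stem; its top is 56 mm above the bench when up, 36 mm when fully down.
- tag_a (a joint): How far mount_a's tag is pushed straight down, m: 0 up (start), 0.020 fully down at its stop. It slides with about 3 N of friction and stays where it is left.
- mount_b: One of three shock mounts that look exactly alike, 0.8 kg, standing loose on the bench: a flat steel base plate 120 x 70 x 8 mm with a round spring-borne pad at one end and a tag on a small post at the other. Origin: centre of the plate's underside, on the bench; x along the plate from the tag end to the pad end (pad axis at x = +25 mm, tag axis at x = -37 mm), z up. Any of the three may be the softest, and in any place.
- pad_b_top (a point): Centre of the top face of mount_b's pad: a round black rubber disc, 54 mm across, top 50 mm above the bench when free.
- pad_b (a joint): How far mount_b's pad is pressed straight down, m: 0 free, 0.016 at its stop. The force grows evenly with depth, at a different rate in each mount, and the pad springs back when released. Under a push of 5 N the softest sinks about 12 mm and the other two 4 to 8 mm; left free, each rests well under 0.5 mm down by its own weight.
- tag_b_top (a point): Centre of the top face of mount_b's tag: a plain aluminium plate 30 (along the base) x 34 x 5 mm on a stem; its top is 56 mm above the bench when up, 36 mm when fully down.
- tag_b (a joint): How far mount_b's tag is pushed straight down, m: 0 up (start), 0.020 fully down at its stop. It slides with about 3 N of friction and stays where it is left.
- mount_c: One of three shock mounts that look exactly alike, 0.8 kg, standing loose on the bench: a flat steel base plate 120 x 70 x 8 mm with a round spring-borne pad at one end and a tag on a small post at the other. Origin: centre of the plate's underside, on the bench; x along the plate from the tag end to the pad end (pad axis at x = +25 mm, tag axis at x = -37 mm), z up. Any of the three may be the softest, and in any place.
- pad_c_top (a point): Centre of the top face of mount_c's pad: a round black rubber disc, 54 mm across, top 50 mm above the bench when free.
- pad_c (a joint): How far mount_c's pad is pressed straight down, m: 0 free, 0.016 at its stop. The force grows evenly with depth, at a different rate in each mount, and the pad springs back when released. Under a push of 5 N the softest sinks about 12 mm and the other two 4 to 8 mm; left free, each rests well under 0.5 mm down by its own weight.
- tag_c_top (a point): Centre of the top face of mount_c's tag: a plain aluminium plate 30 (along the base) x 34 x 5 mm on a stem; its top is 56 mm above the bench when up, 36 mm when fully down.
- tag_c (a joint): How far mount_c's tag is pushed straight down, m: 0 up (start), 0.020 fully down at its stop. It slides with about 3 N of friction and stays where it is left.
- socket: Bystander: steel wrench socket, 30 mm across, 42 mm tall, standing between the mounts. Origin: centre of its underside.
- bearing: Bystander: steel ring bearing, 42 mm across, 14 mm tall, lying between the mounts. Origin: centre of its underside.
- spray: Bystander: spray can, 56 mm across, 160 mm tall, standing behind the mounts. Origin: centre of its underside.
- tape: Bystander: roll of tape, 100 mm across, 22 mm tall, lying behind the mounts. Origin: centre of its underside.
- driver: Bystander: screwdriver lying at the left. Origin: under its middle.
- wrench: Bystander: wrench lying at the right. Origin: under its middle.
- tray: Bystander: open cardboard tray 100 x 140 x 50 mm, at the right. Origin: centre of its underside.
There are look-alikes about, which are no part of the job. Leave any pink or yellow look-alike of the mount_a alone.

How it is judged:
By the outcome, as a careful person would: the job done as asked, in the order asked, and still so for the second after the job is handed in, with the robot touching nothing.
It also fails if it takes over 51 s, if anything falls off the work surface, if the arm or the gripper's body presses on something with over 40 N, if the wrist force passes 120 N, or if a joint passes its speed limit or range.

## Working session

There is one attempt and no reset: what is moved stays moved. The work goes in short steps, Python scripts to look and compute and a shell command to move; the robot and the scene stay as the last step left them, time stands still between calls to the robot, and variables do not carry over. Pictures are saved under pics/ and viewed, and the job is handed in when it is done.

```bash
mkdir -p pics; ls
python3 - <<'E'
from rig import read_state,capture
import cv2
s=read_state(); print(s)
for n in("scene","top"):
    c=capture(n); cv2.imwrite(f"pics/{n}0.png",c["pixels"][:,:,::-1]); print(n,c["camera_matrix"],c["R"],c["t"])
E
```

```text
pics
{'time_s': 0.0, 'joint_positions': array([-7.84094337e+01,  3.02789192e+01,  8.21555323e+01, -6.46573617e-04,
        6.76873122e+01, -1.02290606e+01]), 'qvel': array([ 0.13202248,  0.03497539, -0.00042504, -0.05068353,  0.0533356 ,
        0.09072981]), 'tau': array([ 1.44199970e-03, -4.40033698e+01, -1.76593995e+01,  6.32384839e-02,
        5.79607137e-02, -1.73523267e-04]), 'position': array([ 0.23214786, -0.57943217,  0.18457694]), 'tcp_rot': array([[ 3.71689400e-01, -9.28357043e-01, -4.37210362e-04],
       [-9.28354786e-01, -3.71689476e-01,  2.07974333e-03],
       [-2.09325086e-03, -3.67132218e-04, -9.99997742e-01]]), 'force': array([-0.48187683, -0.20763333,  0.38752134]), 'moment': array([ 0.00211197,  0.01113167, -0.00342675]), 'opening': 0.9957771331473907}
scene [[618.43898868   0.         309.55259299]
 [  0.         618.43898868 243.395566  ]
 [  0.           0.           1.        ]] [[-0.40418162  0.91465218  0.00697222]
 [ 0.61508985  0.27743197 -0.73803522]
 [-0.67697984 -0.29401173 -0.67472617]] [ 0.23362532 -0.26974483  1.80050902]
top [[530.73840883   0.         317.08187323]
 [  0.         530.73840883 241.65164259]
 [  0.           0.           1.        ]] [[ 0.00879917 -0.99995535 -0.00344643]
 [-0.99150875 -0.00827755 -0.12977625]
 [ 0.12974192  0.00455909 -0.99153732]] [-0.02494352  0.52260996  1.37654802]
```

View pics/scene0.png

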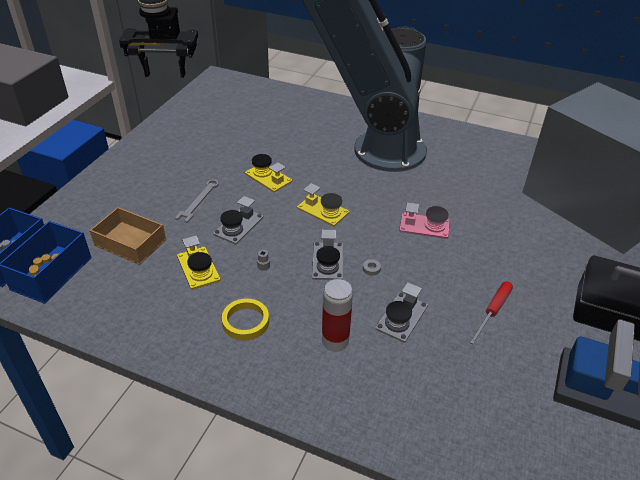

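View pics/top0.png

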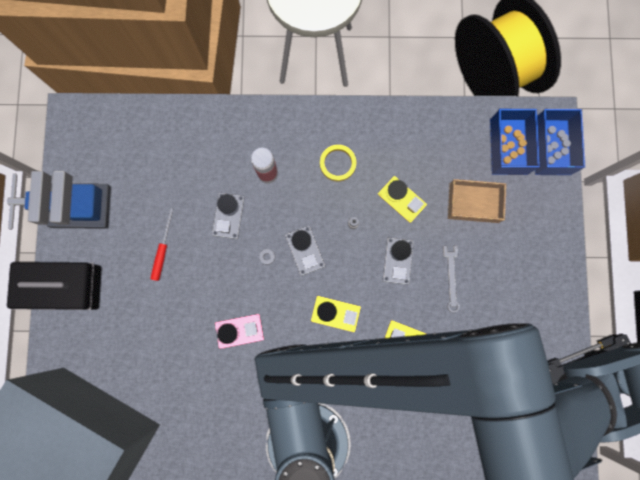

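The top view shows three grey-plated mounts: left (227,213), middle (305,250) and right (399,260). The look-alikes are yellow at (403,199), (336,313) and (405,333), and pink at (239,331). The grey ones fit the steel plate in the description. I'll confirm in an enlarged crop.

Run:
```python
import cv2,numpy as np
t=cv2.imread("pics/top0.png"); s=cv2.imread("pics/scene0.png")
f=lambda im,x,y,w,h,k:cv2.resize(im[y:y+h,x:x+w],None,fx=k,fy=k,interpolation=cv2.INTER_CUBIC)
cv2.imwrite("pics/c1.png",np.hstack([f(t,203,185,50,60,5),f(t,280,220,50,60,5),f(t,375,230,50,60,5)]))
cv2.imwrite("pics/c2.png",np.hstack([f(s,370,280,60,60,4),f(s,300,225,60,60,4),f(s,208,190,60,60,4)]))
```

```text
(no output)
```

View pics/c1.png

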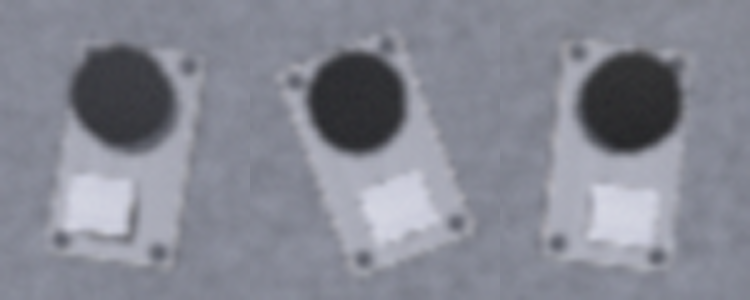

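View pics/c2.png

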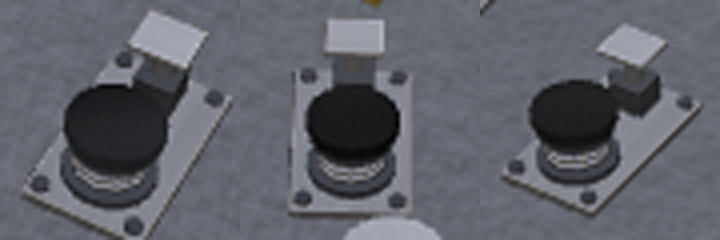

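All three greys are the plain steel mounts. Next I'll fit a planar pose to each from both views.

```bash
cat > h.py <<'E'
import numpy as np,pickle
from scipy.optimize import least_squares
from rig import read_state,capture
def ray(c,u,v,z):
    d=c["R"].T@np.linalg.solve(c["camera_matrix"],[u,v,1]); o=-c["R"].T@c["t"]
    return (o+d*(z-o[2])/d[2])[:2]
def proj(c,X):
    p=c["camera_matrix"]@(c["R"]@X+c["t"]); return p[:2]/p[2]
E
python3 - <<'E'
from h import *
import cv2
T=capture("top");S=capture("scene")
M={"L":[(227.2,204.2),(223.2,225.8),(399.3,310.3),(412.3,289.8)],
"M":[(301.2,240.2),(309.8,261.2),(328.1,254.3),(328.6,233.8)],
"R":[(401,250.2),(399.8,272.4),(230.8,216.6),(245.8,201.1)]}
for k,p in M.items():
    for c,n,q in((T,"top",p[:2]),(S,"scene",p[2:])): print(k,n,ray(c,*q[0],.05).round(4),ray(c,*q[1],.056).round(4))
    def f(v):
        u=np.array([np.cos(v[2]),np.sin(v[2])]);P=np.r_[v[:2]+.025*u,.05];G=np.r_[v[:2]-.037*u,.056]
        return np.r_[proj(T,P)-p[0],proj(T,G)-p[1],proj(S,P)-p[2],proj(S,G)-p[3]]
    r=least_squares(f,[*ray(T,*p[0],.05),0]);v=r.x;u=np.array([np.cos(v[2]),np.sin(v[2])])
    print(k,v[:2].round(4),np.degrees(v[2]).round(1),"pad",(v[:2]+.025*u).round(4),"tag",(v[:2]-.037*u).round(4),r.fun.round(1))
for n,q in (("socket",(353,222)),("bearing",(267,256))):print(n,ray(T,*q,.02))
s=read_state();print(s["position"],s["time_s"]);print(s["tcp_rot"].round(4))
E
```

```text
L top [0.6189 0.2188] [0.5599 0.2265]
L scene [0.6232 0.2226] [0.5618 0.2312]
L [0.5967 0.2244] -7.7 pad [0.6215 0.2211] tag [0.5601 0.2293] [-0.8 -1.  -1.1 -0.1 -0.5 -0.8 -0.6 -0.8]
M top [0.5242 0.0212] [ 0.4684 -0.0021]
M scene [0.5281 0.0235] [4.692e-01 2.000e-04]
M [0.5027 0.0129] 22.1 pad [0.5259 0.0223] tag [ 0.4684 -0.001 ] [-0.4 -0.6 -0.4  0.  -0.1 -0.8 -0.3 -0.3]
R top [ 0.5    -0.2406] [ 0.4413 -0.2359]
R scene [ 0.5023 -0.2424] [ 0.4408 -0.2339]
R [ 0.4769 -0.239 ] -6.2 pad [ 0.5018 -0.2417] tag [ 0.4401 -0.2349] [ 0.4 -0.7 -0.4  0.4  0.4 -0.1 -0.3 -0.3]
socket [ 0.57889308 -0.11678764]
bearing [0.48480056 0.1132659 ]
[ 0.23221114 -0.57973703  0.18495619] 0.2
[[ 3.717e-01 -9.284e-01 -3.000e-04]
 [-9.284e-01 -3.717e-01  1.300e-03]
 [-1.300e-03 -2.000e-04 -1.000e+00]]
```

```bash
cat >> h.py <<'E'
def go(x,y,z):
    s=read_state(); d=np.array([x,y,z])-s["position"]
    print("t",s["time_s"],"pos",s["position"].round(4),"F",s["force"].round(2),"tool shift cm",(100*s["tcp_rot"].T@d).round(2), "zaxis",s["tcp_rot"][:,2].round(3),"op",round(s["opening"],3))
E
python3 - <<'E'
from h import *
T=capture("top");S=capture("scene")
print(ray(T,263,157,.16),ray(S,338,289,.16))
go(.6215,.2211,.185)
E
python3 -m crank '[[[-3.33,-3.66,0],[0,0,0]],[[-3.33,-3.66,0],[0,0,0]],[[-3.33,-3.66,0],[0,0,0]],[[-3.33,-3.66,0],[0,0,0]]]' 1; python3 -c "
from h import *
go(.6215,.2211,.185)"
```

```text
[0.71613475 0.11443582] [0.7172437  0.11924027]
t 0.3 pos [ 0.2323 -0.58    0.1852] F [ 0.07  0.14 -0.33] tool shift cm [-59.9  -65.91   0.07] zaxis [-0.     0.001 -1.   ] op 1.0
time_s: 0.7
position: [0.3192, -0.4005, 0.1856]
tcp_rot: [[0.371, -0.929, 0.0], [-0.929, -0.371, -0.0], [0.0, -0.0, -1.0]]
force: [0.8, 0.1, -0.5]
opening: 0.722
t 0.7 pos [ 0.3192 -0.4005  0.1856] F [ 0.79  0.07 -0.46] tool shift cm [-46.52 -51.12   0.06] zaxis [ 0. -0. -1.] op 0.722
```

```bash
python3 -m crank '[[[-3.33,-3.66,0],[0,0,0]],[[-3.33,-3.66,0],[0,0,0]],[[-3.33,-3.66,0],[0,0,0]],[[-3.33,-3.66,0],[0,0,0]],[[-3.33,-3.66,0],[0,0,0]],[[-3.33,-3.66,0],[0,0,0]],[[-3.33,-3.66,0],[0,0,0]],[[-3.33,-3.66,0],[0,0,0]],[[-3.33,-3.66,0],[0,0,0]],[[-3.33,-3.66,0],[0,0,0]],[[-3.33,-3.66,0],[0,0,0]],[[-3.33,-3.66,0],[0,0,0]]]' 1; python3 -c "
from h import *
go(.6215,.2211,.185)"
```

```text
time_s: 1.9
position: [0.5785, 0.1342, 0.1856]
tcp_rot: [[0.372, -0.928, 0.0], [-0.928, -0.372, -0.0], [0.0, -0.0, -1.0]]
force: [0.6, -0.7, -0.8]
opening: 0.0
t 1.9 pos [0.5785 0.1342 0.1856] F [ 0.63 -0.72 -0.75] tool shift cm [-6.47 -7.22  0.06] zaxis [ 0. -0. -1.] op 0.0
```

```bash
python3 -m crank '[[[0,0,0],[0,0,0.11]],[[0,0,0],[0,0,0.11]],[[0,0,0],[0,0,0.11]],[[0,0,0],[0,0,0.11]],[[0,0,0],[0,0,0.11]],[[0,0,0],[0,0,0]]]' 1; python3 -c "
from h import *
go(.6215,.2211,.06)"
```

```text
time_s: 2.5
position: [0.5779, 0.1321, 0.1855]
tcp_rot: [[-0.168, -0.986, -0.0], [-0.986, 0.168, -0.0], [0.0, 0.0, -1.0]]
force: [-0.0, -0.7, 1.1]
opening: 0.006
t 2.5 pos [0.5779 0.1321 0.1855] F [-0.04 -0.72  1.12] tool shift cm [-9.51 -2.8  12.55] zaxis [-0. -0. -1.] op 0.006
```

```bash
python3 -m crank '[[[-3.2,-0.93,0],[0,0,0]],[[-3.2,-0.93,0],[0,0,0]],[[-3.1,-0.94,0],[0,0,0]],[[0,0,3],[0,0,0]],[[0,0,3],[0,0,0]],[[0,0,3],[0,0,0]],[[0,0,2],[0,0,0]],[[0,0,0],[0,0,0]],[[0,0,0],[0,0,0]]]' 1
python3 - <<'E'
from h import *
import cv2
go(.6215,.2211,.05)
f=[]
for i in range(6): S=capture("scene"); f.append(read_state()["force"])
print(np.mean(f,0),np.std(f,0))
go(.6215,.2211,.05)
p=S["pixels"][200:350,300:500,::-1]
cv2.imwrite("pics/l1.png",cv2.resize(p,None,fx=3,fy=3))
E
```

```text
time_s: 3.4
position: [0.6218, 0.221, 0.0756]
tcp_rot: [[-0.167, -0.986, -0.0], [-0.986, 0.167, -0.0], [0.0, 0.0, -1.0]]
force: [0.0, 1.3, -0.2]
opening: 0.009
t 3.4 pos [0.6218 0.221  0.0756] F [ 0.04  1.33 -0.16] tool shift cm [-0.01  0.03  2.56] zaxis [-0. -0. -1.] op 0.009
[-0.22135775 -0.22416736  0.15514444] [0.32177462 0.46943329 0.30048949]
t 3.7 pos [0.6224 0.2211 0.0769] F [0.16 0.49 0.5 ] tool shift cm [0.02 0.09 2.69] zaxis [ 0.002  0.    -1.   ] op 0.009
```

View pics/l1.png

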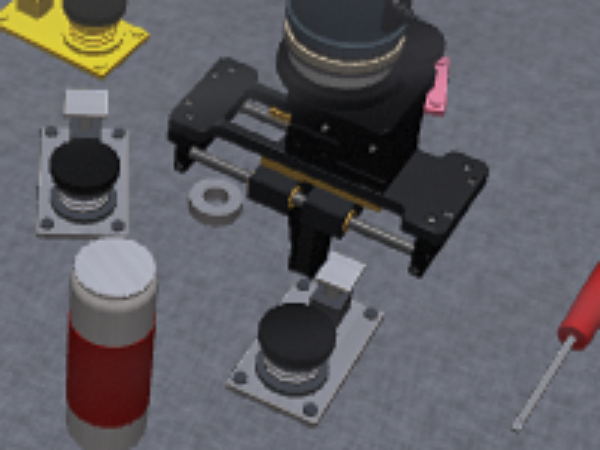

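Run:
```python
from h import *
import cv2
T=capture("top");S=capture("scene");s=read_state();p=s["position"];R=s["tcp_rot"]
print(proj(S,p),proj(T,p),s["time_s"],p)
p0=np.array([.2321,-.5794,.1846]);x=np.array([.3717,-.9284,0])
print([proj(S,p0+k*x) for k in(-.0435,0,.0435)])
im=S["pixels"][:,:,::-1].copy()
a=cv2.resize(im[260:350,350:450],None,fx=4,fy=4,interpolation=cv2.INTER_CUBIC)
b=cv2.resize(T["pixels"][150:250,180:280,::-1],None,fx=4,fy=4,interpolation=cv2.INTER_CUBIC)[:360]
cv2.imwrite("pics/l2.png",np.hstack([a,b]))
i0=cv2.imread("pics/scene0.png");cv2.imwrite("pics/l3.png",cv2.resize(i0[0:100,100:220],None,fx=4,fy=4,interpolation=cv2.INTER_CUBIC))
```

```text
[400.1363926  301.05125862] [224.63736829 201.02350013] 3.8 [0.62196767 0.22107266 0.0764449 ]
[array([183.03541651,  88.54900811]), array([167.18835252,  88.17316684]), array([151.35868597,  87.79773818])]
```

View pics/l2.png

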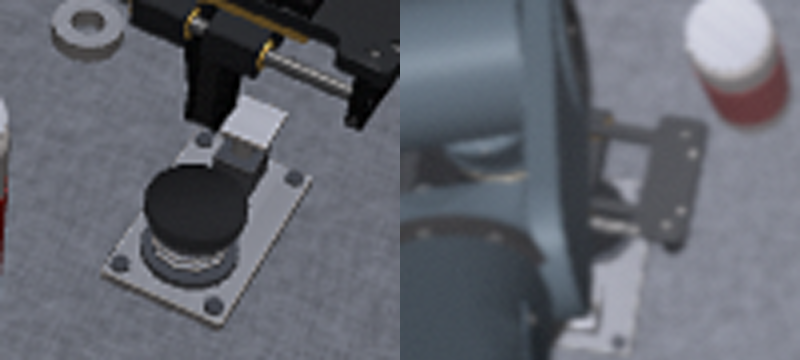

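View pics/l3.png

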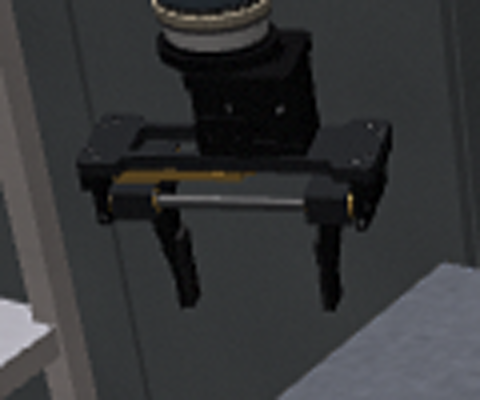

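```bash
python3 -m crank '[[[0,0,0.7],[0,0,0]],[[0,0,0.7],[0,0,0]],[[0,0,0],[0,0,0]]]' 1
python3 - <<'E'
from h import *
import cv2
S=capture("scene");s=read_state();p=s["position"]
print(proj(S,p))
go(.6215,.2211,.05)
im=S["pixels"][:,:,::-1].copy()
a=cv2.resize(im[230:340,340:460],None,fx=6,fy=5.4,interpolation=cv2.INTER_CUBIC)
a=np.clip(a.astype(float)*2.5,0,255)
cv2.imwrite("pics/l4.png",a)
E
```

```text
time_s: 4.1
position: [0.6202, 0.2207, 0.0598]
tcp_rot: [[-0.168, -0.986, -0.003], [-0.986, 0.168, -0.001], [0.001, 0.003, -1.0]]
force: [0.4, -0.6, -0.5]
opening: 0.005
[399.39525147 305.84071628]
t 4.15 pos [0.6206 0.2208 0.0603] F [ 0.35  0.51 -0.71] tool shift cm [-0.04 -0.09  1.03] zaxis [-0.002 -0.    -1.   ] op 0.006[ WARN:0@1.067] global loadsave.cpp:1063 imwrite_ Unsupported depth image for selected encoder is fallbacked to CV_8U.
```

View pics/l4.png

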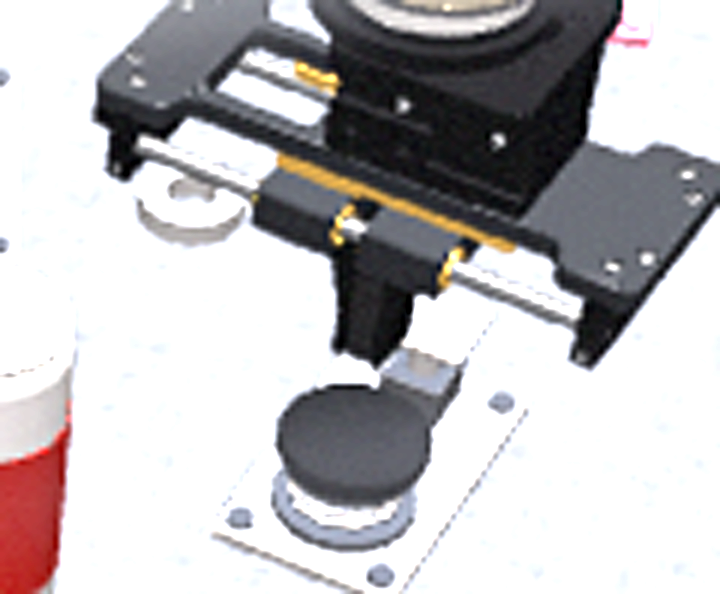

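```bash
python3 -m crank '[[[0,0,0.5],[0,0,0]],[[0,0,0.2],[0,0,0]],[[0,0,0],[0,0,0]]]' 1
python3 - <<'E'
from h import *
import cv2
f=[]
for i in range(4):S=capture("scene");s=read_state();f.append(np.r_[s["force"],s["position"]])
print(np.mean(f,0).round(4))
im=S["pixels"][:,:,::-1].copy()
print([ray(S,402,297,z).round(3) for z in(.05,.06,.07,.08)])
a=cv2.resize(im[270:340,360:450],None,fx=8,fy=8,interpolation=cv2.INTER_CUBIC)
cv2.imwrite("pics/l5.png",np.clip(a.astype(float)*2.5,0,255).astype(np.uint8))
E
```

```text
time_s: 4.45
position: [0.6212, 0.2209, 0.054]
tcp_rot: [[-0.168, -0.986, -0.001], [-0.986, 0.168, -0.0], [0.0, 0.001, -1.0]]
force: [0.2, -0.0, -0.5]
opening: 0.005
[-0.1726 -0.1725 -0.0682  0.6216  0.221   0.0546]
[array([0.585, 0.216]), array([0.594, 0.218]), array([0.604, 0.22 ]), array([0.613, 0.222])]
```

View pics/l5.png

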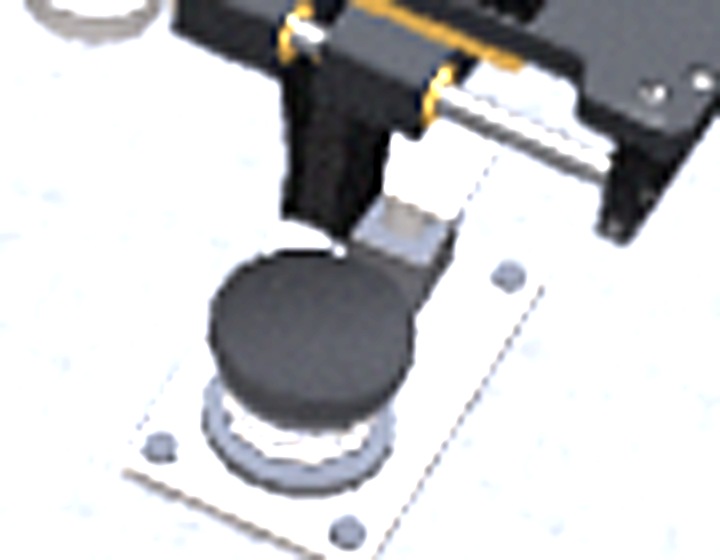

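```bash
python3 -m crank '[[[0,0,0.4],[0,0,0]],[[0,0,0.3],[0,0,0]],[[0,0,0],[0,0,0]]]' 1
python3 - <<'E'
from h import *
import cv2
f=[]
for i in range(6):S=capture("scene");s=read_state();f.append(np.r_[s["force"],s["position"]])
print(np.mean(f,0).round(4))
im=S["pixels"][:,:,::-1].copy()
a=cv2.resize(im[270:340,360:450],None,fx=8,fy=8,interpolation=cv2.INTER_CUBIC)
cv2.imwrite("pics/l6.png",np.clip(a.astype(float)*2.5,0,255).astype(np.uint8))
E
```

```text
time_s: 4.95
position: [0.621, 0.2209, 0.0469]
tcp_rot: [[-0.168, -0.986, -0.001], [-0.986, 0.168, -0.0], [0.0, 0.001, -1.0]]
force: [-0.8, 0.5, 0.5]
opening: 0.007
[ 0.2234  0.053  -0.3347  0.6215  0.221   0.0475]
```

View pics/l6.png

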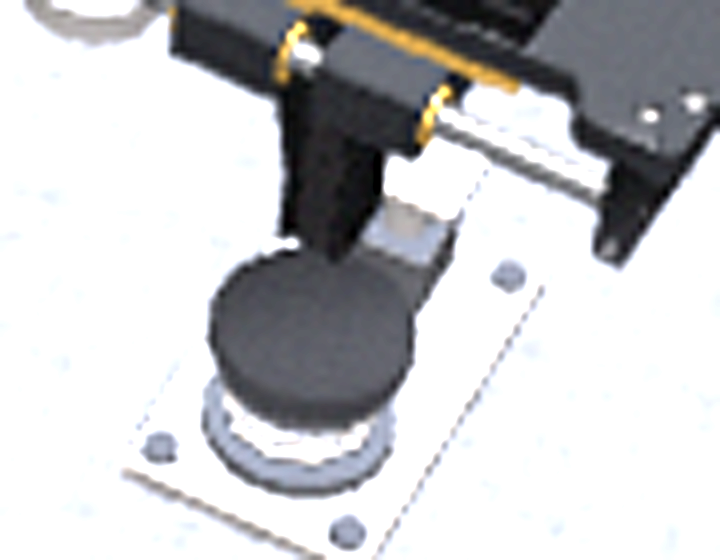

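Run:
```python
from h import *
import cv2
T=capture("top");S=capture("scene");s=read_state();p=s["position"];R=s["tcp_rot"]
for h in(.07,.1,.13):
    print(h,[ (proj(T,p+R@[k,0,-h]).round(1).tolist(),proj(S,p+R@[k,0,-h]).round(1).tolist()) for k in(-.095,.095)])
a=cv2.resize(S["pixels"][220:320,330:470,::-1],None,fx=5,fy=5,interpolation=cv2.INTER_CUBIC)
b=cv2.resize(T["pixels"][150:250,180:280,::-1],None,fx=5,fy=5,interpolation=cv2.INTER_CUBIC)
cv2.imwrite("pics/l7.png",np.clip(a.astype(float)*2,0,255).astype(np.uint8));cv2.imwrite("pics/l8.png",np.clip(b.astype(float)*1.5,0,255).astype(np.uint8))
```

```text
0.07 [([185.0, 191.3], [446.2, 306.9]), ([258.7, 204.3], [361.1, 268.3])]
0.1 [([182.0, 188.6], [448.7, 296.4]), ([257.3, 201.9], [362.0, 257.8])]
0.13 [([178.8, 185.8], [451.2, 285.4]), ([255.9, 199.4], [363.0, 246.9])]
```

View pics/l7.png

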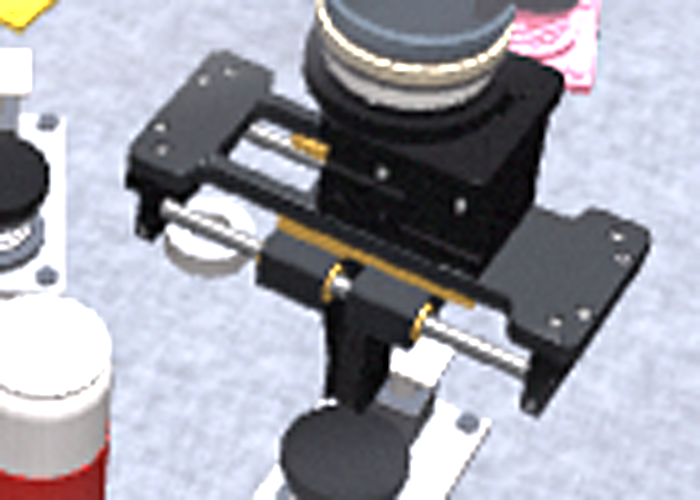

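View pics/l8.png

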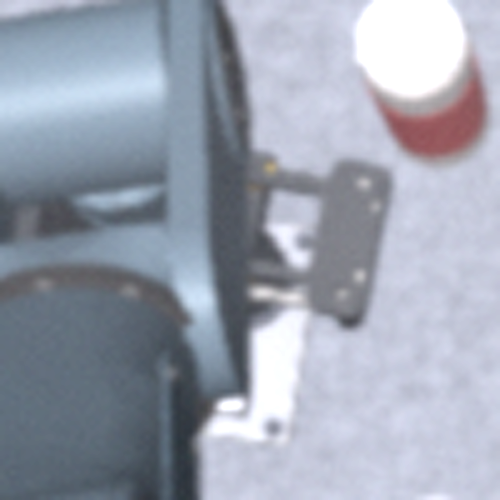

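Contact was expected at about z=0.050, but there is no force at reported z=0.0475. The two views agree on the horizontal position and show the fingertips about 25 mm above the reported TCP. I'll creep down and let the force sensor decide.

```bash
cat >> h.py <<'E'
def feel(n=6):
    f=[]
    for i in range(n):S=capture("scene");s=read_state();f.append(np.r_[s["force"],s["position"]])
    m=np.mean(f,0).round(4);print("t",s["time_s"],"F",m[:3].round(2),"sd",np.std(f,0)[2].round(2),"pos",m[3:],"op",round(s["opening"],3));return S
E
python3 -m crank '[[[0,0,0.4],[0,0,0]],[[0,0,0.4],[0,0,0]],[[0,0,0],[0,0,0]]]' 1 >/dev/null; python3 -c "
from h import *
feel(3)"
python3 -m crank '[[[0,0,0.4],[0,0,0]],[[0,0,0],[0,0,0]]]' 1 >/dev/null
python3 - <<'E'
from h import *
import cv2
S=feel(3)
a=cv2.resize(S["pixels"][270:340,360:450,::-1],None,fx=8,fy=8,interpolation=cv2.INTER_CUBIC)
cv2.imwrite("pics/l9.png",np.clip(a.astype(float)*2.5,0,255).astype(np.uint8))
E
```

```text
t 5.8 F [-0.03 -0.79 -0.11] sd 0.6 pos [0.6213 0.221  0.0392] op 0.001
t 6.15 F [ 0.36 -0.39  0.52] sd 0.31 pos [0.6214 0.221  0.0354] op 0.002
```

View pics/l9.png

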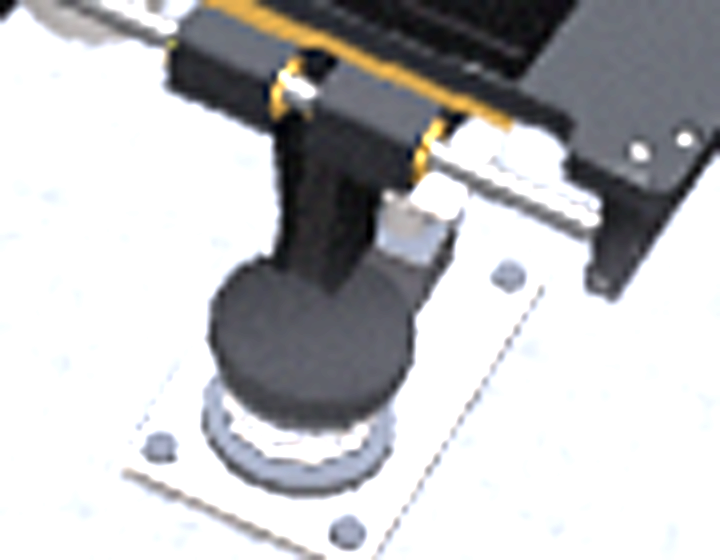

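The finger now occludes the pad's top face and is still above it, so the reported TCP lies beyond the real fingertips. I'll keep creeping down.

```bash
for i in 1; do :; done
python3 -m crank '[[[0,0,0.4],[0,0,0]],[[0,0,0],[0,0,0]]]' 1 >/dev/null; python3 -c "
from h import *
feel(3)"
python3 -m crank '[[[0,0,0.3],[0,0,0]],[[0,0,0],[0,0,0]]]' 1 >/dev/null; python3 -c "
from h import *
feel(3)"
python3 -m crank '[[[0,0,0.2],[0,0,0]],[[0,0,0],[0,0,0]]]' 1 >/dev/null; python3 -c "
from h import *
feel(4)"
```

```text
t 6.5 F [-0.12 -0.37 -0.4 ] sd 0.84 pos [0.6214 0.221  0.0313] op 0.005
t 6.85 F [ 0.23 -0.17  0.46] sd 0.29 pos [0.6214 0.221  0.0284] op 0.0
t 7.25 F [-0.33 -0.16  0.05] sd 0.35 pos [0.6215 0.221  0.0265] op 0.003
```

```bash
python3 -m crank '[[[0,0,0.2],[0,0,0]],[[0,0,0],[0,0,0]]]' 1 >/dev/null; python3 -c "
from h import *
feel(4)"
python3 -m crank '[[[0,0,0.2],[0,0,0]],[[0,0,0],[0,0,0]]]' 1 >/dev/null
python3 - <<'E'
from h import *
import cv2
S=feel(4)
a=cv2.resize(S["pixels"][270:340,360:450,::-1],None,fx=8,fy=8,interpolation=cv2.INTER_CUBIC)
cv2.imwrite("pics/l10.png",np.clip(a.astype(float)*2.5,0,255).astype(np.uint8))
E
```

```text
t 7.65 F [ 0.17  0.15 -0.41] sd 0.41 pos [0.6215 0.221  0.0244] op 0.004
t 8.05 F [ 0.29  0.21 -0.21] sd 0.51 pos [0.6215 0.221  0.0224] op 0.005
```

View pics/l10.png

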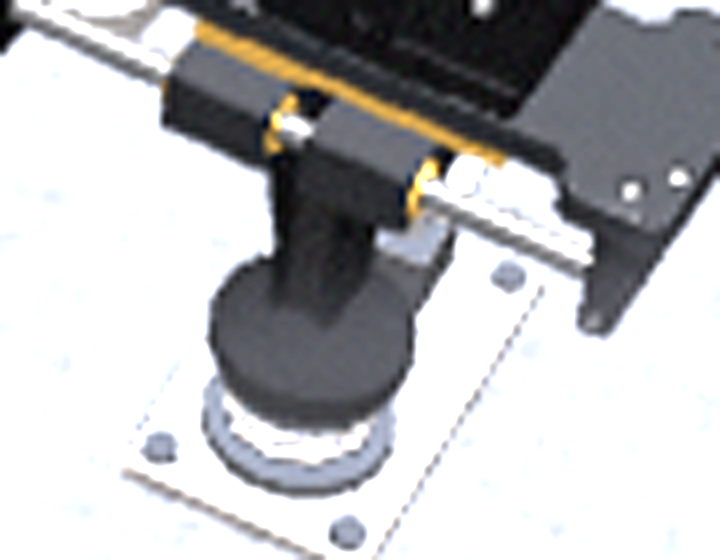

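```bash
python3 -m crank '[[[0,0,0.2],[0,0,0]],[[0,0,0],[0,0,0]]]' 1 >/dev/null; python3 -c "
from h import *
feel(4)"
python3 -m crank '[[[0,0,0.2],[0,0,0]],[[0,0,0],[0,0,0]]]' 1 >/dev/null; python3 -c "
from h import *
feel(4)"
python3 -m crank '[[[0,0,0.2],[0,0,0]],[[0,0,0],[0,0,0]]]' 1 >/dev/null; python3 -c "
from h import *
feel(4)"
```

```text
t 8.45 F [ 0.05 -0.35  0.28] sd 0.29 pos [0.6215 0.221  0.0205] op 0.007
t 8.85 F [-0.18 -0.08  0.49] sd 0.54 pos [0.6215 0.221  0.0185] op 0.006
t 9.25 F [-0.58 -0.49  0.22] sd 0.17 pos [0.6215 0.221  0.0165] op 0.004
```

```bash
python3 -m crank '[[[0,0,0.2],[0,0,0]],[[0,0,0],[0,0,0]]]' 1 >/dev/null; python3 -c "
from h import *
feel(4)"
python3 -m crank '[[[0,0,0.2],[0,0,0]],[[0,0,0],[0,0,0]]]' 1 >/dev/null
python3 - <<'E'
from h import *
import cv2
S=feel(4)
a=cv2.resize(S["pixels"][270:340,360:450,::-1],None,fx=8,fy=8,interpolation=cv2.INTER_CUBIC)
cv2.imwrite("pics/l11.png",np.clip(a.astype(float)*2.5,0,255).astype(np.uint8))
E
```

```text
t 9.65 F [0.02 0.11 0.08] sd 0.38 pos [0.6215 0.221  0.0145] op 0.007
t 10.05 F [-0.33 -0.1   0.5 ] sd 0.17 pos [0.6215 0.221  0.0125] op 0.006
```

View pics/l11.png

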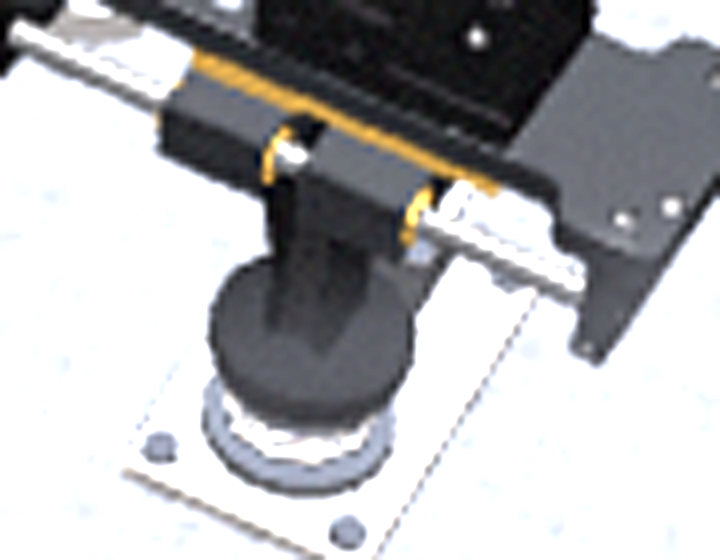

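```bash
python3 -m crank '[[[0,0,0.2],[0,0,0]],[[0,0,0],[0,0,0]]]' 1 >/dev/null; python3 -c "
from h import *
feel(4)"
python3 -m crank '[[[0,0,0.2],[0,0,0]],[[0,0,0],[0,0,0]]]' 1 >/dev/null
python3 - <<'E'
from h import *
import cv2
S=feel(4)
a=cv2.resize(S["pixels"][270:340,360:450,::-1],None,fx=8,fy=8,interpolation=cv2.INTER_CUBIC)
cv2.imwrite("pics/l12.png",np.clip(a.astype(float)*2.5,0,255).astype(np.uint8))
E
```

```text
t 10.45 F [-0.12  0.01  1.16] sd 0.37 pos [0.6217 0.221  0.0106] op 0.008
t 10.85 F [ 0.29 -0.04  2.3 ] sd 0.38 pos [0.6217 0.221  0.0086] op 0.004
```

View pics/l12.png

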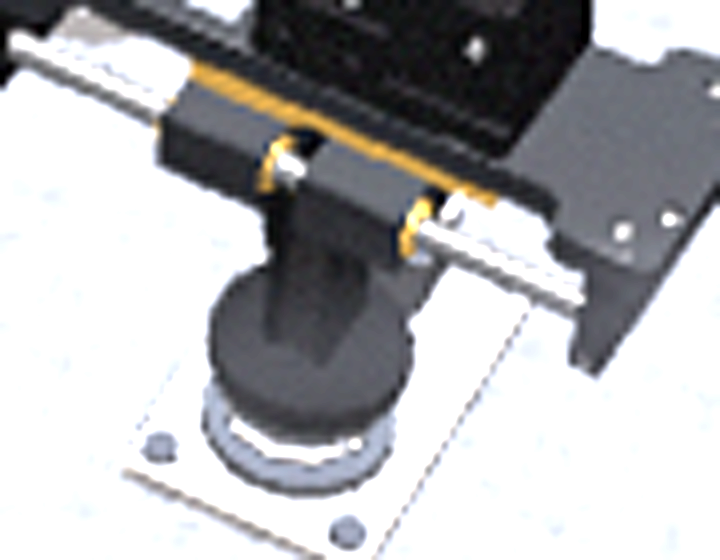

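Contact begins near reported z≈0.012, about 38 mm below where it should be, and the pad visibly sinks. I'll press a little deeper to get the rate, then release.

```bash
python3 -m crank '[[[0,0,0.3],[0,0,0]],[[0,0,0],[0,0,0]]]' 1 >/dev/null; python3 -c "
from h import *
feel(8)"
python3 -m crank '[[[0,0,-1],[0,0,0]],[[0,0,-2],[0,0,0]],[[0,0,-3],[0,0,0]],[[0,0,-3],[0,0,0]],[[0,0,0],[0,0,0]]]' 1 ; python3 -c "
from h import *
go(.5259,.0223,.095)
T=feel(3)"
```

```text
t 11.45 F [0.36 0.09 3.41] sd 0.49 pos [0.6217 0.2211 0.0057] op 0.005
time_s: 11.95
position: [0.6245, 0.2217, 0.1003]
tcp_rot: [[-0.168, -0.986, 0.008], [-0.986, 0.168, 0.001], [-0.003, -0.008, -1.0]]
force: [0.0, 0.4, 1.1]
opening: 0.002
t 11.95 pos [0.6245 0.2217 0.1003] F [0.03 0.37 1.11] tool shift cm [21.31  6.37  0.42] zaxis [ 0.008  0.001 -1.   ] op 0.002
t 12.1 F [-0.25  0.22  0.15] sd 0.21 pos [0.6216 0.221  0.0965] op 0.005
```

```bash
python3 -m crank '[[[4.24,1.22,0],[0,0,0]],[[4.24,1.22,0],[0,0,0]],[[4.24,1.22,0],[0,0,0]],[[4.24,1.22,0],[0,0,0]],[[4.24,1.22,0],[0,0,0]],[[0,0,3],[0,0,0]],[[0,0,3],[0,0,0]],[[0,0,1.4],[0,0,0]],[[0,0,0],[0,0,0]],[[0,0,0],[0,0,0]]]' 1
python3 - <<'E'
from h import *
import cv2
S=feel(4)
go(.5259,.0223,.0125)
a=cv2.resize(S["pixels"][205:295,275:385,::-1],None,fx=6,fy=6,interpolation=cv2.INTER_CUBIC)
cv2.imwrite("pics/m1.png",np.clip(a.astype(float)*2.5,0,255).astype(np.uint8))
E
```

```text
time_s: 13.1
position: [0.5247, 0.0225, 0.0206]
tcp_rot: [[-0.168, -0.986, -0.003], [-0.986, 0.168, 0.0], [0.0, 0.003, -1.0]]
force: [-1.1, 1.0, -0.2]
opening: 0.006
t 13.3 F [-0.07 -0.27  0.  ] sd 0.43 pos [0.526  0.0224 0.0219] op 0.006
t 13.3 pos [0.5263 0.0224 0.0223] F [-0.62 -0.13 -0.26] tool shift cm [0.02 0.04 0.98] zaxis [ 0.002 -0.    -1.   ] op 0.006
```

View pics/m1.png

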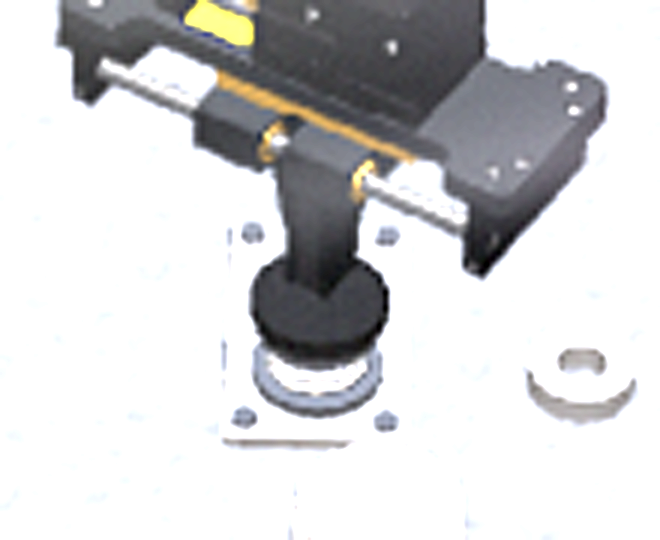

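```bash
python3 -m crank '[[[0,0,0.7],[0,0,0]],[[0,0,0.6],[0,0,0]],[[0,0,0],[0,0,0]],[[0,0,0],[0,0,0]]]' 1 >/dev/null; python3 -c "
from h import *
feel(6)"
python3 -m crank '[[[0,0,0.3],[0,0,0]],[[0,0,0],[0,0,0]],[[0,0,0],[0,0,0]]]' 1 >/dev/null
python3 - <<'E'
from h import *
import cv2
S=feel(8)
E
```

```text
t 14.0 F [1.54 0.66 2.88] sd 0.54 pos [0.5264 0.0223 0.0089] op 0.002
t 14.7 F [2.29 1.24 5.07] sd 0.6 pos [0.5264 0.0223 0.0058] op 0.003
```

```bash
python3 -m crank '[[[0,0,-1],[0,0,0]],[[0,0,-3],[0,0,0]],[[0,0,-3],[0,0,0]],[[4.4,-0.34,0],[0,0,0]],[[4.4,-0.34,0],[0,0,0]],[[4.4,-0.34,0],[0,0,0]],[[4.4,-0.34,0],[0,0,0]],[[4.4,-0.34,0],[0,0,0]],[[4.4,-0.34,0],[0,0,0]],[[0,0,3],[0,0,0]],[[0,0,2.4],[0,0,0]],[[0,0,0],[0,0,0]]]' 1
python3 - <<'E'
from h import *
import cv2
S=feel(4)
go(.5018,-.2417,.0125)
a=cv2.resize(S["pixels"][165:265,175:295,::-1],None,fx=6,fy=6,interpolation=cv2.INTER_CUBIC)
cv2.imwrite("pics/r1.png",np.clip(a.astype(float)*2.5,0,255).astype(np.uint8))
E
```

```text
time_s: 15.9
position: [0.4971, -0.2393, 0.0185]
tcp_rot: [[-0.169, -0.986, -0.009], [-0.986, 0.169, 0.006], [-0.005, 0.01, -1.0]]
force: [-1.2, 1.0, -0.2]
opening: 0.004
t 16.1 F [-0.07 -0.11 -0.14] sd 0.31 pos [ 0.5003 -0.2406  0.0214] op 0.004
t 16.1 pos [ 0.5016 -0.2412  0.0225] F [-0.19 -0.37 -0.53] tool shift cm [ 0.05 -0.02  1.  ] zaxis [ 0. -0. -1.] op 0.004
```

View pics/r1.png

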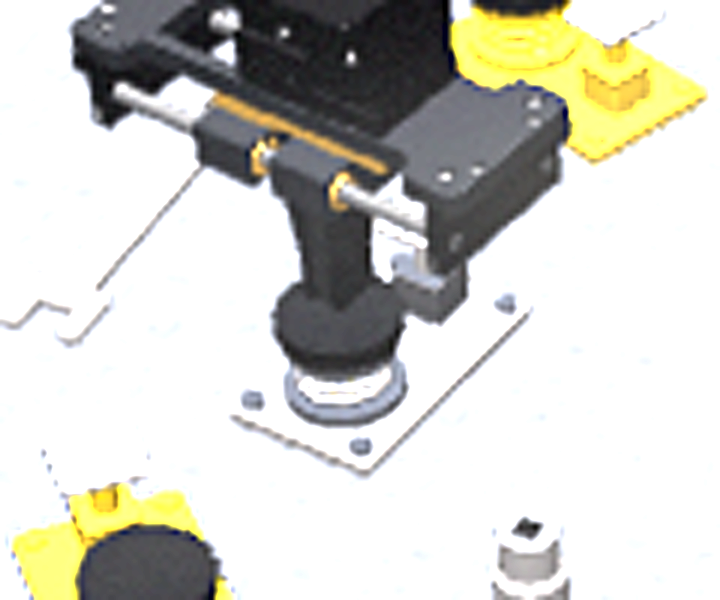

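```bash
python3 -m crank '[[[0,0,0.7],[0,0,0]],[[0,0,0.6],[0,0,0]],[[0,0,0],[0,0,0]],[[0,0,0],[0,0,0]]]' 1 >/dev/null; python3 -c "
from h import *
feel(6)"
python3 -m crank '[[[0,0,0.3],[0,0,0]],[[0,0,0],[0,0,0]],[[0,0,0],[0,0,0]]]' 1 >/dev/null
python3 - <<'E'
from h import *
S=feel(8)
E
python3 -m crank '[[[0,0,-1],[0,0,0]],[[0,0,-3],[0,0,0]],[[0,0,-3],[0,0,0]],[[0,0,-3],[0,0,0]],[[0,0,0],[0,0,0]],[[0,0,0],[0,0,0]]]' 1
python3 - <<'E'
from h import *
S=feel(3)
go(.5601,.2293,.1)
E
```

```text
t 16.8 F [2.63 1.02 4.21] sd 0.46 pos [ 0.5023 -0.2416  0.0091] op 0.002
t 17.5 F [2.9  1.79 7.6 ] sd 0.46 pos [ 0.5023 -0.2417  0.0062] op 0.005
time_s: 18.1
position: [0.5002, -0.241, 0.1056]
tcp_rot: [[-0.168, -0.986, -0.002], [-0.986, 0.168, 0.0], [-0.0, 0.002, -1.0]]
force: [-1.0, 0.2, -0.6]
opening: 0.007
t 18.25 F [-0.33  0.17 -0.44] sd 0.63 pos [ 0.4997 -0.2405  0.1043] op 0.008
t 18.25 pos [ 0.4997 -0.2404  0.104 ] F [-0.1  -0.73 -0.17] tool shift cm [-47.32   1.96   0.49] zaxis [-0.004  0.002 -1.   ] op 0.008
```

The rates are left ≈0.45 N/mm, middle ≈0.71 and right ≈1.15, so the left mount is the softest. Next I'll go above its tag.

```bash
python3 -m crank '[[[-4.74,0.22,0],[0,0,0]],[[-4.74,0.22,0],[0,0,0]],[[-4.74,0.22,0],[0,0,0]],[[-4.74,0.22,0],[0,0,0]],[[-4.74,0.22,0],[0,0,0]],[[-4.74,0.22,0],[0,0,0]],[[-4.74,0.22,0],[0,0,0]],[[-4.74,0.22,0],[0,0,0]],[[-4.74,0.22,0],[0,0,0]],[[-4.74,0.2,0],[0,0,0]],[[0,0,2],[0,0,0]],[[0,0,2],[0,0,0]]]' 1 >/dev/null
python3 -m crank '[[[0,0,2],[0,0,0]],[[0,0,1.5],[0,0,0]],[[0,0,0],[0,0,0]],[[0,0,0],[0,0,0]]]' 1
python3 - <<'E'
from h import *
import cv2
S=feel(3)
go(.5601,.2293,.0185)
a=cv2.resize(S["pixels"][240:340,345:465,::-1],None,fx=6,fy=6,interpolation=cv2.INTER_CUBIC)
cv2.imwrite("pics/t1.png",np.clip(a.astype(float)*1.8,0,255).astype(np.uint8))
E
```

```text
time_s: 19.85
position: [0.5594, 0.2292, 0.0299]
tcp_rot: [[-0.169, -0.986, -0.001], [-0.986, 0.169, -0.0], [0.001, 0.001, -1.0]]
force: [-0.2, -0.4, 0.8]
opening: 0.005
t 20.0 F [-0.19  0.21  0.13] sd 0.34 pos [0.5604 0.2295 0.0312] op -0.001
t 20.0 pos [0.5606 0.2296 0.0315] F [-0.69  0.31  0.12] tool shift cm [0.04 0.05 1.3 ] zaxis [ 0.002  0.    -1.   ] op -0.001
```

View pics/t1.png

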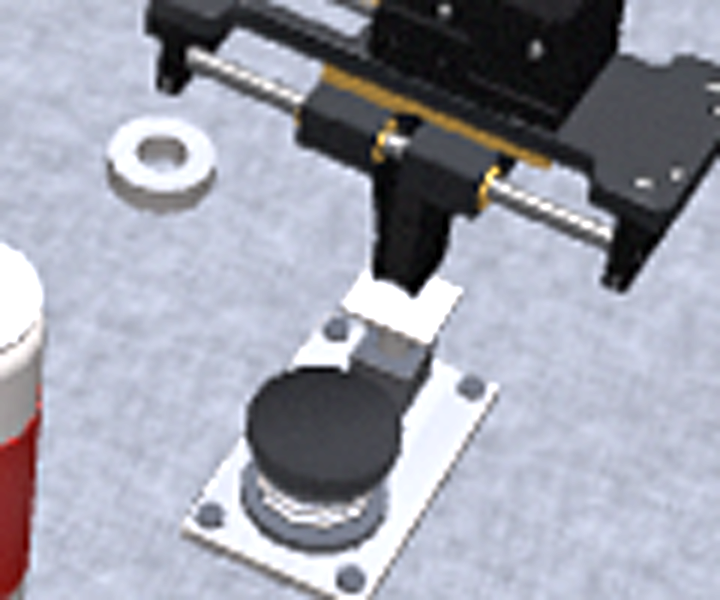

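The finger is centred over the tag, at about (405,300) in the crop. Now I'll press down.

```bash
python3 -m crank '[[[0,0,0.5],[0,0,0]],[[0,0,0.5],[0,0,0]],[[0,0,0.4],[0,0,0]],[[0,0,0.4],[0,0,0]],[[0,0,0.4],[0,0,0]],[[0,0,0.4],[0,0,0]],[[0,0,0.4],[0,0,0]],[[0,0,0],[0,0,0]]]' 1 >/dev/null;python3 -c "
from h import *
feel(3)"
python3 -m crank '[[[0,0,0.2],[0,0,0]],[[0,0,0],[0,0,0]]]' 1 >/dev/null;python3 -c "
from h import *
feel(3)"
```

```text
t 20.95 F [-0.2  -0.34  0.2 ] sd 0.79 pos [ 0.5591  0.2295 -0.    ] op 0.003
t 21.3 F [-2.23 -0.55  5.93] sd 0.3 pos [ 0.5594  0.2296 -0.0006] op 0.008
```

```bash
python3 -m crank '[[[0,0,0.15],[0,0,0]],[[0,0,0],[0,0,0]]]' 1 >/dev/null;python3 -c "
from h import *
feel(3)"
python3 -m crank '[[[0,0,0.15],[0,0,0]],[[0,0,0],[0,0,0]]]' 1 >/dev/null;python3 - <<'E'
from h import *
import cv2
S=feel(3)
a=cv2.resize(S["pixels"][240:340,345:465,::-1],None,fx=6,fy=6,interpolation=cv2.INTER_CUBIC)
cv2.imwrite("pics/t2.png",np.clip(a.astype(float)*1.8,0,255).astype(np.uint8))
E
```

```text
t 21.65 F [-3.45 -1.38 14.29] sd 0.09 pos [ 0.5594  0.2296 -0.0007] op 0.007
t 22.0 F [-5.8  -1.92 22.73] sd 0.04 pos [ 0.5595  0.2296 -0.0008] op 0.006
```

View pics/t2.png

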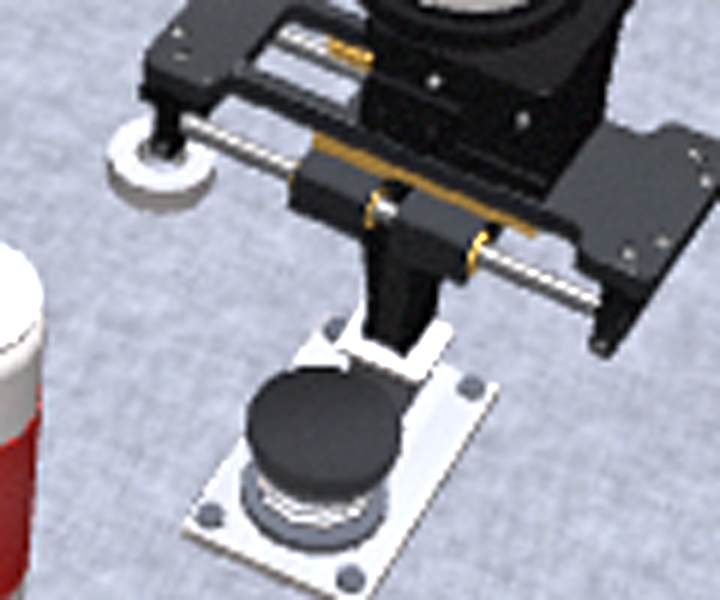

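The tag is on a hard stop: 14 to 23 N with no further travel. I'll lift off and retreat towards the start for a check of everything.

```bash
python3 -m crank '[[[0,0,-0.6],[0,0,0]],[[0,0,-2],[0,0,0]],[[0,0,-3],[0,0,0]],[[0,0,-4],[0,0,0]],[[0,0,-4],[0,0,0]],[[0,0,-4],[0,0,0]],[[0,0,0],[0,0,0]]]' 1; python3 -c "
from h import *
go(.25,-.56,.17)"
```

```text
time_s: 22.7
position: [0.5641, 0.2307, 0.1777]
tcp_rot: [[-0.168, -0.986, 0.013], [-0.986, 0.168, 0.003], [-0.005, -0.012, -1.0]]
force: [0.7, 0.0, 1.1]
opening: 0.006
t 22.7 pos [0.5641 0.2307 0.1777] F [0.71 0.01 1.1 ] tool shift cm [83.22 17.67  0.16] zaxis [ 0.013  0.003 -1.   ] op 0.006
```

```bash
python3 -m crank '[[[4.6,0.98,0],[0,0,0]],[[4.6,0.98,0],[0,0,0]],[[4.6,0.98,0],[0,0,0]],[[4.6,0.98,0],[0,0,0]],[[4.6,0.98,0],[0,0,0]],[[4.6,0.98,0],[0,0,0]],[[4.6,0.98,0],[0,0,0]],[[4.6,0.98,0],[0,0,0]],[[4.6,0.98,0],[0,0,0]],[[4.6,0.98,0],[0,0,0]],[[4.6,0.98,0],[0,0,0]],[[4.6,0.98,0],[0,0,0]]]' 1 >/dev/null
python3 -m crank '[[[4.6,0.98,0],[0,0,0]],[[4.6,0.98,0],[0,0,0]],[[4.6,0.98,0],[0,0,0]],[[4.6,0.98,0],[0,0,0]],[[4.6,0.98,0],[0,0,0]],[[4.6,0.98,0],[0,0,0]],[[0,0,0],[0,0,0]],[[0,0,0],[0,0,0]],[[0,0,0],[0,0,0]]]' 1
python3 - <<'E'
from h import *
import cv2
for n in("scene","top"):
    c=capture(n); im=c["pixels"][:,:,::-1]; cv2.imwrite(f"pics/{n}9.png",im)
    o=cv2.imread(f"pics/{n}0.png"); d=cv2.absdiff(o,im).max(2); d=cv2.threshold(d,40,255,0)[1]
    print(n,[tuple(int(v) for v in s) for s in cv2.connectedComponentsWithStats(d)[2][1:] if s[4]>6])
s=cv2.imread("pics/scene9.png")
f=lambda im,x,y,w,h,k:cv2.resize(im[y:y+h,x:x+w],None,fx=k,fy=k,interpolation=cv2.INTER_CUBIC)
cv2.imwrite("pics/end.png",f(s,200,170,240,170,3.3))
E
```

```text
time_s: 24.8
position: [0.2465, -0.5549, 0.1705]
tcp_rot: [[-0.168, -0.986, -0.0], [-0.986, 0.168, 0.003], [-0.003, 0.001, -1.0]]
force: [1.0, 0.7, -0.3]
opening: 0.006
scene [(140, 0, 34, 22, 342), (369, 0, 41, 82, 275), (174, 10, 4, 10, 19), (179, 22, 6, 11, 31), (133, 32, 4, 5, 9), (187, 32, 11, 16, 46), (129, 43, 49, 33, 392), (120, 44, 8, 10, 39), (399, 44, 4, 4, 10), (401, 49, 13, 33, 93), (185, 50, 17, 22, 186), (168, 53, 7, 3, 8), (152, 55, 5, 7, 15), (162, 58, 16, 6, 37), (334, 61, 35, 64, 200), (161, 64, 15, 23, 213), (181, 73, 4, 4, 10), (418, 94, 3, 21, 25), (401, 283, 21, 21, 213)]
top [(220, 226, 11, 8, 24), (323, 316, 216, 28, 1686), (540, 331, 100, 38, 2008), (530, 334, 4, 4, 9), (251, 355, 15, 61, 166), (589, 362, 51, 53, 1079), (542, 367, 9, 17, 105), (595, 367, 6, 8, 33), (356, 371, 81, 17, 336), (574, 370, 11, 7, 48), (619, 371, 7, 19, 65), (317, 373, 18, 14, 161), (286, 374, 15, 12, 125), (440, 375, 8, 10, 41), (261, 377, 4, 6, 14), (559, 377, 8, 4, 20), (402, 383, 35, 3, 59), (566, 385, 6, 3, 8), (464, 386, 86, 94, 777), (595, 401, 4, 15, 43), (317, 405, 4, 11, 23), (473, 404, 82, 18, 332), (373, 407, 89, 8, 201), (621, 406, 19, 34, 468), (567, 417, 53, 63, 1034), (592, 418, 12, 6, 28), (267, 427, 3, 7, 13), (620, 432, 2, 7, 8), (269, 436, 3, 8, 11), (574, 449, 15, 9, 64)]
```

View pics/end.png

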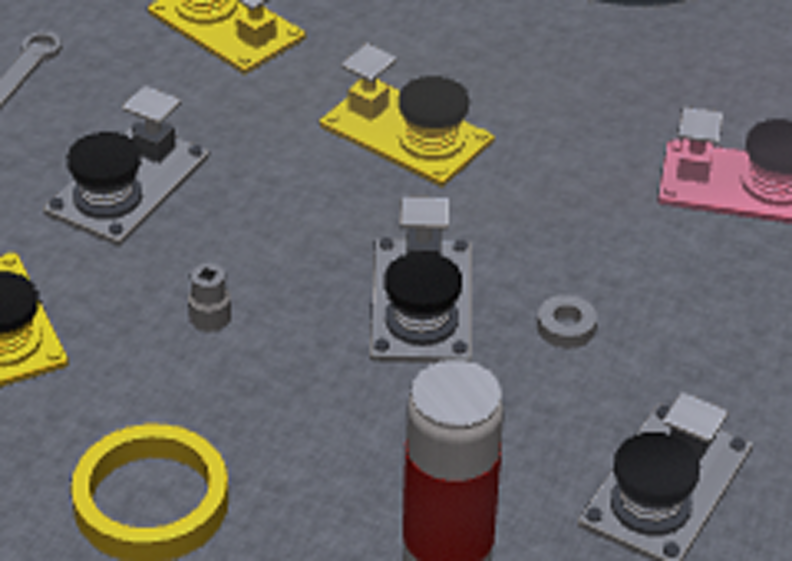

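The image differences away from the arm lie only at the left mount's tag (scene (401,283), top (220,226)). That tag is now down, and the other two tags, the mounts and the bystanders look unchanged. Handing in.

```bash
python3 -c "
from rig import bot
print(bot.hand_in())"
```

```text
the job is handed in; nothing more can be done
None
```

I pressed each grey mount's pad about 6–7 mm, left to right, and let it spring back. The left mount was softest, so I pushed its tag down and left the other two tags up. I then handed the job in at about 25 s of the 51 s allowed.

| Mount | Measured rate |
|---|---|
| Left (+y) | about 0.45 N/mm |
| Middle | about 0.71 N/mm |
| Right | about 1.15 N/mm |

- **Tag:** it reached a hard stop. The force rose to 23 N with no further travel.
- **Final pictures:** compared with the first ones, nothing on the bench away from the arm had changed except that tag.
- **Disagreement with the description:** contact came about 38 mm lower than the reported TCP height implied, as if the real fingertips end above it. I therefore found contact by force and camera, and the force, pictures and tag stop all fit that offset.
- **Sideways force:** I measured about 2–3 N while pressing the middle and right pads and up to about 6 N on the tag. The final pictures show no sign that the mounts shifted.

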